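Press the tackle case's spring clip and trap the tray that pops out

ROBOT

A 6-joint arm with a two-finger parallel gripper is mounted at the origin on the work surface. World frame = base frame: x ahead of the robot, y to its left, z up, the work surface at z = 0. Lengths are in m, angles in rad, forces in N, time in s.
With the tool pointing down it reaches from about 0.35 to 0.775 m from the base axis. Payload 5.5 kg.
Tool frame: the origin (TCP) lies at the very end of the fingers, on their centre line; the grasp point (between the pads) lies env.hold_point_z behind it (env.hold_point_z is the distance from the TCP to the grasp point, in m); z points along the fingers, y is the line along which they close (so a half turn about z gives the same grasp; the last joint's range is limited). The gripper opens to 85 mm and grips with 20 to 120 N. Pads are 22 mm wide; open, the fingers measure 114 mm over their backs; the gripper's body (76 mm by 85 mm) begins 54 mm behind the grasp point. The pads swing forward as they close: fully open they stand 13 mm farther back than shut.
Start: joints at [-1.419, 0.313, 0.046, 1.304, 0, 1.431], TCP at [0.165, -0.551, 0.231] pointing down, gripper open.
Joint ranges: [-2.76, 2.76], [-0.86, 1.69], [-1.03, 1.26], [-2.2, 2.34], [-1.47, 1.5], [-3.14, 3.14]. Speed limits (rad/s): [2.57, 2.57, 3.14, 3.14, 3.14, 3.14].

INTERFACE

Orientations are given as a unit quaternion [w, x, y, z].
In Python, from workcell import env gives the robot as it stands.
- The arm moves only by the tool carry_out, never from a script. Its argument "steps" is a list of rows, each a list of 3 entries, a list of its own where there are three numbers: the turn, a rotation vector about the tool's x, y, z in degrees, then the shift along the tool's x, y, z in cm, then the closure in counts, from 0 (fully open) to 255 (shut). A call has exactly 8 rows; each row is the pose to reach, as a shift and turn from the pose commanded when the call began, along the tool's axes at that moment; what a row does not reach only later rows make up. A row lasts 1/8 s, in which the tool goes at most 62.5 mm and 10.7 degrees, less where a joint would pass 70% of its speed; a pose out of reach is approached as far as the arm can. A call with a gripper value outside its range is refused whole. The fingers move at their own pace and stop on an object; "force" is the grip in N (left out, the last holds). Time passes only in rows, so rows that repeat a pose let the fingers close, or fill a call up. It gives the time, the measured TCP pose, the force, the opening and the grip force at its end, in the units of the state.
- env.get_state(): the state, without advancing time (a new reading comes with each control period).
- env.read_camera(name): name is "scene" or "top" or "wrist"; returns (picture, depth): 420x560x3 uint8, red, green, blue; 420x560 float32, m along the optical axis (not along the pixel's ray), 0 where there is no reading.
- env.get_calibration(name): a dict with "fx", "fy", "cx", "cy" (pixels), "origin" and "orientation" of the camera in the world. Camera axes: x right, y up, looking along -z (the intrinsics and any distortion apply to the point x, -y, -z); pixel columns grow to the right and rows downward; lengths in m; the calibration is good to about 2 mm. A picture is of the moment at which its call begins: read the wrist's pose just before it. get_calibration takes no time and is no camera call; for the wrist camera it gives the pose at the moment of the call.
- env.hand_in(): hands the job in; it is judged then, once.
The state is a dict: "clock": time; "joint_pos": joint angles; "qvel": joint speeds; "tau": joint torques, N m; "tcp_pos": TCP position; "orientation": TCP orientation; "wrist_force": force on the tool from outside, world axes, zero at the start; "ft_torque": the same for the moment, N m; "finger_gap": finger opening in m; "grip_force": force on a finger pad.
Only numpy, scipy, OpenCV 4.12 (cv2) and the standard library are available. Lean on these libraries where they do the work, as an engineer would, in place of code of your own. Each camera call takes 0.05 s, during which the arm holds its last target. There are 200 camera calls.

TASK

Press down the steel spring clip on top of the clear case, so that its sprung tray of leader line pops out, and with the other finger stop the tray by its tall front plate when it is between 2 and 6 cm out, before it slides away; the program finishes while the finger still holds the tray back there. Touch only: do not pinch the plate, press hard on it, or lift anything, keep the small spool in its tray, and leave the other things on the table where they are.

Things in the scene. Friction and masses are not known exactly. Their poses are not given: they have to be found in the camera images.
- case: clear acrylic case with a grey base screwed to the table: 145 mm long (its x), 106 mm wide (its y), roof 40 mm above the table. Its origin lies on the table under the middle of its front face; its +x points back along the case, and the tray pops out to its -x. 120 mm in front of it is kept clear
- clip (a joint): how far the spring clip is pressed down, 0 to 0.008 m. It takes about 2 N to start and 5 N to reach the bottom, where it stops; the tray is let go at about 0.005 and need not be held down after that
- clip_top (a point): middle of the top face of the spring clip, a ribbed steel tab 28 mm (case x) by 44 mm (case y) on the roof near the front; unpressed its top is 50 mm above the table, fully pressed 42 mm. Its middle lies 26 mm behind the case's front face, and it does not move with the tray
- tray (a joint): how far the tray has slid out, 0 (shut) to 0.095 m. A spring of 3.6 N (shut) to 2.5 N (out) with a damper drives it out at about 35 mm/s as soon as the clip lets go, until something stops it
- plate_front (a point): point on the outer face of the tray's upright front plate, at mid-width, 15 mm below its top. The plate is 66 mm wide (case y), 6 mm thick (case x) and rises to 72 mm above the table, 22 mm above the unpressed clip, so that a finger reaching down in front of it no lower than the clip still meets it. Shut, its outer face is 6 mm and its inner face 0 mm in front of the case's front face; it moves with the tray
- spool_center (a point): centre of the small white spool of leader line lying loose in the tray's front pocket, 34 mm across, 16 mm high, centre 16 mm above the table; it rides out with the tray
- forceps: stainless forceps, 155 mm long, 8 mm high, lying beside the case; bystander
- lure: minnow-shaped white lure, 92 mm long, 18 mm high, lying on the other side of the case; bystander
- line_spool: big white line spool, 72 mm across, 40 mm high, standing behind the case; bystander
- reel: black fishing reel, 76 mm across, 71 mm high; bystander
- jar: glass jar, 60 mm across, 75 mm high; bystander
- screwdriver: screwdriver lying flat; bystander
There are look-alikes about, which are no part of the job. Leave any orange or red look-alike of the case alone.

How it is judged:
On the way, in this order (a step that is already met when the one before it is completed fails the run):
1. the spring clip is pressed down by a finger until the tray is let go (value of joint clip above 0.0045 m and contact force between the fingers and clip above 0.5 N), for 0.02 s.
2. the popped tray is stopped by a finger, 2 to 6 cm out (value of joint tray between 0.018 and 0.063 m and velocity of joint tray below 0.01 m/s and contact force between the fingers and tray above 0.5 N), for 0.3 s.
At the end, for the whole second after the job is handed in: The tray stands still 18 to 63 mm out, held back by a finger that touches it with more than 0.5 N; the small spool lies in the tray's front pocket (all of step 2 and velocity of joint tray above -0.01 m/s and horizontal distance between spool_center and plate_front below 0.055 m and height (world z) of spool_center below 0.024 m); the arm keeps its last pose, push and grip.
It fails at once if the tray slides away, more than 65 mm out (value of joint tray above 0.065 m).
It fails at once if the tray is pinched or pressed with more than 15 N (contact force between the fingers and tray above 15 N).
It fails at once if the small spool is lifted (height (world z) of spool_center above 0.03 m).
It fails at once if a bystander is moved by more than 15 mm (distance of any of forceps, lure, line_spool, reel, jar, screwdriver from where it was at the start of the episode above 0.015 m).
It also fails if it takes over 32 s, if anything falls off the work surface, if the arm or the gripper's body presses on something with over 40 N, if the wrist force passes 120 N, or if a joint passes its speed limit or range.

## Working session

There is one attempt and no reset: what is moved stays moved. The work goes in short steps, Python scripts to look and compute and a tool call to move; the robot and the scene stay as the last step left them, time stands still between calls to the robot, and variables do not carry over. Pictures are saved under pics/ and viewed, at most 10 in all, crops included, and the job is handed in when it is done.

Besides the shell and the picture viewer there is one more tool, called after "Emit:" as a command line: name --argument value ..., lists and objects as JSON in quotes. carry_out: Moves the arm, as the interface text tells. Its arguments: {"type":"object","properties":{"steps":{"type":"array","items":{"type":"array"}},"force":{"type":"number"}},"required":["steps"]}

```bash
mkdir -p pics; ls; python3 - <<'E'
from workcell import env
import cv2,numpy as np
for n in("scene","top"):
    p,d=env.read_camera(n); cv2.imwrite(f"pics/{n}0.png",p[:,:,::-1]); np.savez(f"{n}0.npz",p=p,d=d)
    print(n,env.get_calibration(n))
print(env.get_state(),env.hold_point_z)
E
```

```text
pics
scene {'fx': 427.710521481468, 'fy': 427.710521481468, 'cx': 275.66663904363526, 'cy': 204.62215712851244, 'origin': array([1.26723009, 0.31327061, 1.19535395]), 'orientation': array([0.5369235 , 0.1738235 , 0.26202795, 0.78284092])}
top {'fx': 498.43087574382923, 'fy': 498.43087574382923, 'cx': 274.2154272836295, 'cy': 212.8264772594642, 'origin': array([ 0.33835953, -0.02712163,  1.31188883]), 'orientation': array([-0.69488053, -0.06199901,  0.04341663,  0.71513087])}
{'clock': 0.1, 'joint_pos': array([-1.41861994e+00,  3.13943481e-01,  4.50750568e-02,  1.30361044e+00,
       -2.92826144e-05,  1.43119747e+00]), 'qvel': array([ 0.00109499, -0.00218434,  0.00353616,  0.00230099, -0.00045219,
       -0.0019602 ]), 'tau': array([ 2.69262200e-03, -4.81724060e+01,  2.99245101e+01,  1.27145709e-02,
       -3.45994056e-05,  1.63412000e-05]), 'tcp_pos': array([ 0.16531145, -0.55023398,  0.23048054]), 'orientation': array([-8.41160097e-04,  9.89376909e-01,  1.45370641e-01, -1.99315190e-05]), 'wrist_force': array([-0.27173948,  0.28758678, -0.73063128]), 'ft_torque': array([-0.01966262, -0.04130639, -0.02679152]), 'grip_force': 0.0, 'finger_gap': 0.08542980954647908} 0.0187
```

View pics/top0.png

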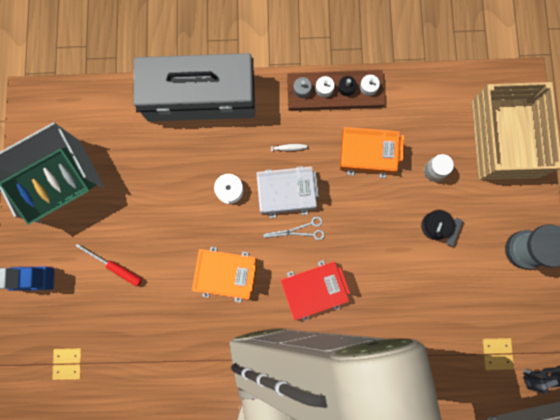

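View pics/scene0.png

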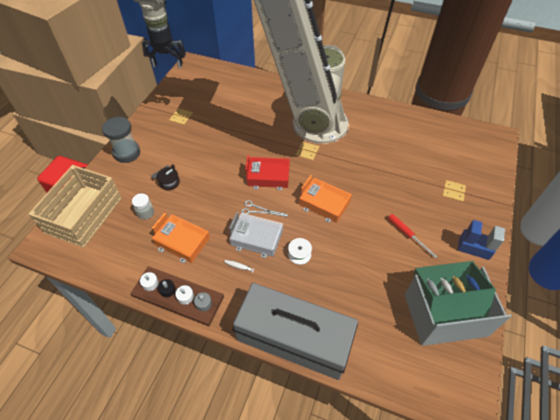

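The top view shows the clear case at about (287,191). Its clip is at (304,187) and its front plate at the right, near (317,190). The forceps lie below it, the lure above it and the big spool to its left. I'll enlarge that area and measure.

```bash
cat > h.py <<'E'
import numpy as np,cv2
from scipy.spatial.transform import Rotation as R
from workcell import env
def ray(c,u,v):
    o=c["orientation"];M=R.from_quat([o[1],o[2],o[3],o[0]]).as_matrix()
    return np.array(c["origin"]),M@np.array([(u-c["cx"])/c["fx"],-(v-c["cy"])/c["fy"],-1])
def onz(c,u,v,z):
    p,d=ray(c,u,v); return p+d*(z-p[2])/d[2]
def world(c,u,v,dep):
    p,d=ray(c,u,v); return p+d*dep
E
python3 - <<'E'
from h import *
for n,(x0,y0,w,h) in {"top":(225,130,130,115),"scene":(215,190,115,90)}.items():
    z=np.load(n+"0.npz"); 
    cv2.imwrite(f"pics/{n}_crop.png",cv2.resize(z["p"][y0:y0+h,x0:x0+w,::-1],None,fx=6,fy=6,interpolation=cv2.INTER_CUBIC)[:600,:800])
c=env.get_calibration("top");d=np.load("top0.npz")["d"]
for u,v in [(304,187),(315,190),(317,190),(316,180),(316,200),(275,190),(290,180),(228,188),(290,147),(322,223)]:
    print(u,v,world(c,u,v,d[v,u]).round(3))
E
```

```text
304 187 [ 0.593 -0.075  0.053]
315 190 [ 0.582 -0.102  0.062]
317 190 [ 0.58  -0.107  0.071]
316 180 [ 0.606 -0.105  0.073]
316 200 [ 0.565 -0.107  0.011]
275 190 [0.59  0.    0.041]
290 180 [ 0.615 -0.04   0.042]
228 188 [0.6   0.123 0.036]
290 147 [ 0.709 -0.043  0.021]
322 223 [ 0.505 -0.121 -0.001]
```

View pics/top_crop.png

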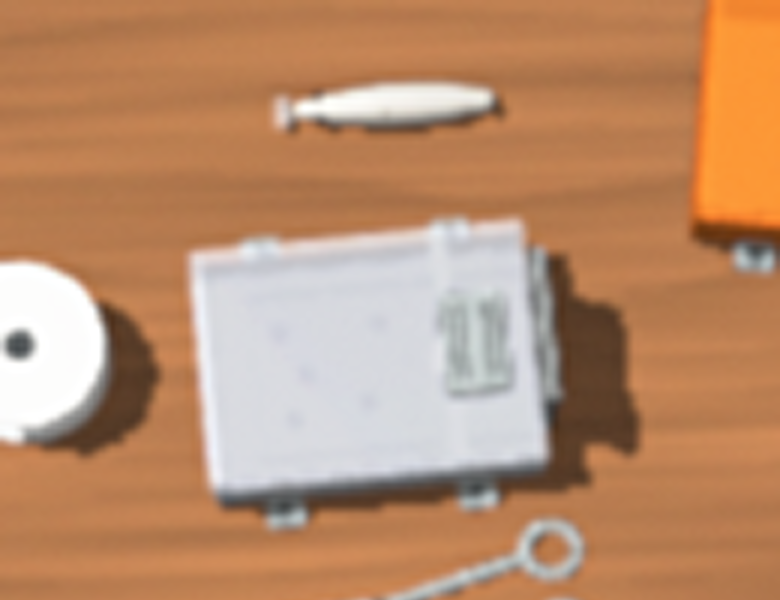

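The enlarged crop shows the roof corners at about (192,255), (520,222), (548,465) and (213,487) in crop pixels. The clip centre is at (477,343), and the plate's top edge runs from (540,248) to (556,402). The front faces right, which is world -y.

```bash
cat > goal.py <<'E'
from h import *
c=env.get_calibration("top")
P=lambda u,v,z: onz(c,225+(u+.5)/6-.5,130+(v+.5)/6-.5,z)[:2]
TL,TR,BR,BL=[P(*q,.04) for q in((192,255),(520,222),(548,465),(213,487))]
clip=P(477,343,.05); pl=(P(540,248,.072)+P(556,402,.072))/2
f=(TR+BR)/2; b=(TL+BL)/2
L=np.linalg.norm
print("len",L(TL-TR),L(BL-BR),"wid",L(TL-BL),L(TR-BR),"front",f,"plate",pl,"clip",clip)
ax=(TL-TR)/L(TL-TR)+(BL-BR)/L(BL-BR); w=(TL-BL)+(TR-BR); 
t1=np.arctan2(ax[1],ax[0]); t2=np.arctan2(w[1],w[0])+np.pi/2; print("yaw deg",np.degrees([t1,t2]))
yaw=(t1+t2)/2; ex=np.array([np.cos(yaw),np.sin(yaw)]); 
print("clip,plate rel front along ex",(clip-f)@ex,(pl-f)@ex,"lat",(clip-f)@[-ex[1],ex[0]],(pl-f)@[-ex[1],ex[0]])
s=env.get_state();o=s["orientation"];T=R.from_quat([o[1],o[2],o[3],o[0]]).as_matrix()
print("tool axes x,y,z\n",T.T.round(3))
E
python3 goal.py
```

```text
len 0.1435848374747728 0.1444413429038979 wid 0.10284154937670503 0.10775648913235868 front [ 0.59547042 -0.10013097] plate [ 0.59656673 -0.10451006] clip [ 0.59412487 -0.07516828]
yaw deg [92.99892687 94.0443876 ]
clip,plate rel front along ex 0.024998204630862098 -0.00443815922786914 lat -0.00019034481165299902 -0.0008252471874704645
tool axes x,y,z
 [[ 0.958  0.288  0.   ]
 [ 0.288 -0.958 -0.002]
 [-0.     0.002 -1.   ]]
```

Emit:
carry_out --steps '[[[0,0,6.5],[27,-15,1],45],[[0,0,13],[54,-29.5,4],45],[[0,0,13.2],[54,-29.5,5],45],[[0,0,13.2],[54,-29.5,5],45],[[0,0,13.2],[54,-29.5,5],45],[[0,0,13.2],[54,-29.5,5],45],[[0,0,13.2],[54,-29.5,5],45],[[0,0,13.2],[54,-29.5,5],45]]' --force 20

```text
clock: 1.1
tcp_pos: [0.5165, -0.1943, 0.1913]
orientation: [0.0, 1.0, 0.031, -0.0]
wrist_force: [0.3, -2.1, 0.0]
finger_gap: 0.0703
grip_force: 0.0
```

Emit:
carry_out --steps '[[[0,0,0],[3,-3,0],45],[[0,0,0],[5,-5,1],45],[[0,0,0],[5,-5,2],45],[[0,0,0],[5,-5,3],45],[[0,0,0],[5,-5,3],45],[[0,0,0],[5,-5,3],45],[[0,0,0],[5,-5,3],45],[[0,0,0],[5,-5,3],45]]'

```text
clock: 2.1
tcp_pos: [0.5624, -0.1435, 0.1622]
orientation: [0.0, 1.0, 0.03, 0.0]
wrist_force: [-0.5, 0.7, 0.4]
finger_gap: 0.0703
grip_force: 0.0
```

```bash
python3 - <<'E'
from h import *
s=env.get_state();o=s["orientation"];T=R.from_quat([o[1],o[2],o[3],o[0]]).as_matrix()
print(s["tcp_pos"],s["finger_gap"],s["wrist_force"]);print(T.T@(np.array([.596,-.1135,.08])-s["tcp_pos"])*100, T[:,1])
c=env.get_calibration("wrist");p,d=env.read_camera("wrist");cv2.imwrite("pics/w1.png",p[:,:,::-1]);np.savez("w1.npz",p=p,d=d,c=c)
E
```

```text
[ 0.56240075 -0.14347113  0.16218353] 0.07031349397876088 [-0.49533501  0.71007814  0.42819407]
[ 3.53013774 -2.79096942  8.21959402] [ 6.08887651e-02 -9.98144439e-01  4.86697204e-04]
```

View pics/w1.png

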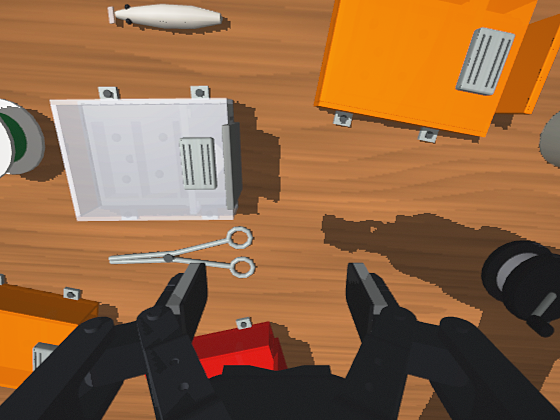

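The wrist view shows the clip centre at about (198,163) and the plate at about (233,165). The fingers are at about (190,285) and (365,285), and the way in is clear. I'll check the clip position against the top view.

```bash
python3 - <<'E'
from h import *
z=np.load("w1.npz",allow_pickle=True);c=z["c"].item();d=z["d"]
for u,v in((198,163),(182,163),(214,163),(198,139),(198,188)): print(u,v,onz(c,u,v,.05).round(4),world(c,u,v,d[v,u]).round(4))
E
```

```text
198 163 [ 0.5977 -0.0754  0.05  ] [ 0.5976 -0.0753  0.0496]
182 163 [ 0.5969 -0.062   0.05  ] [ 0.5965 -0.0615  0.0483]
214 163 [ 0.5985 -0.0887  0.05  ] [ 0.5979 -0.0881  0.0468]
198 139 [ 0.6174 -0.0757  0.05  ] [ 0.6172 -0.0753  0.0482]
198 188 [ 0.5761 -0.075   0.05  ] [ 0.576  -0.0749  0.0498]
```

Emit:
carry_out --steps '[[[0,0,0],[2,-1.4,0],45],[[0,0,0],[3.5,-2.8,1],45],[[0,0,0],[3.5,-2.8,3],45],[[0,0,0],[3.5,-2.8,5],45],[[0,0,0],[3.5,-2.8,7],45],[[0,0,0],[3.5,-2.8,8.5],45],[[0,0,0],[3.5,-2.8,9.5],45],[[0,0,0],[3.5,-2.8,9.5],45]]'

```text
clock: 3.15
tcp_pos: [0.595, -0.1127, 0.0659]
orientation: [-0.0, 1.0, 0.031, -0.001]
wrist_force: [0.5, 0.3, 0.1]
finger_gap: 0.0701
grip_force: 0.0
```

```bash
python3 - <<'E'
from h import *
s=env.get_state();print(s["tcp_pos"],s["finger_gap"],s["wrist_force"])
c=env.get_calibration("wrist");p,d=env.read_camera("wrist");cv2.imwrite("pics/w2.png",p[:,:,::-1])
E
```

```text
[ 0.59502404 -0.11271175  0.06589316] 0.07007581758974399 [0.4650199  0.28014036 0.05786202]
```

View pics/w2.png

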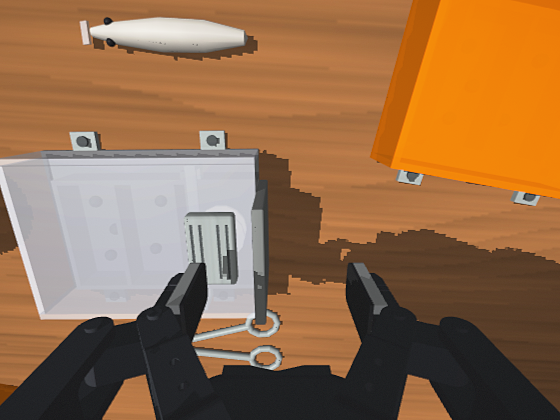

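The left finger is over the clip (near (195,270)) and the right one stands clear in front of the plate at (262,250). I'll go down until there is contact.

Emit:
carry_out --steps '[[[0,0,0],[0,0,0.5],45],[[0,0,0],[0,0,1],45],[[0,0,0],[0,0,1.3],45],[[0,0,0],[0,0,1.5],45],[[0,0,0],[0,0,1.6],45],[[0,0,0],[0,0,1.7],45],[[0,0,0],[0,0,1.7],45],[[0,0,0],[0,0,1.7],45]]'

```text
clock: 4.2
tcp_pos: [0.5956, -0.113, 0.0498]
orientation: [0.0, 1.0, 0.031, 0.0]
wrist_force: [0.9, 0.5, 0.2]
finger_gap: 0.0705
grip_force: 0.0
```

Emit:
carry_out --steps '[[[0,0,0],[0,0,0.1],45],[[0,0,0],[0,0,0.2],45],[[0,0,0],[0,0,0.3],45],[[0,0,0],[0,0,0.4],45],[[0,0,0],[0,0,0.5],45],[[0,0,0],[0,0,0.6],45],[[0,0,0],[0,0,0.6],45],[[0,0,0],[0,0,0.6],45]]'

```text
clock: 5.2
tcp_pos: [0.5955, -0.113, 0.0437]
orientation: [0.0, 1.0, 0.031, -0.0]
wrist_force: [0.1, 0.2, -0.7]
finger_gap: 0.0704
grip_force: 0.0
```

Emit:
carry_out --steps '[[[0,0,0],[0,0,0.1],45],[[0,0,0],[0,0,0.2],45],[[0,0,0],[0,0,0.3],45],[[0,0,0],[0,0,0.4],45],[[0,0,0],[0,0,0.4],45],[[0,0,0],[0,0,0.4],45],[[0,0,0],[0,0,0.4],45],[[0,0,0],[0,0,0.4],45]]'

```text
clock: 6.2
tcp_pos: [0.5957, -0.113, 0.0398]
orientation: [0.0, 1.0, 0.031, 0.0]
wrist_force: [-1.4, 0.1, 4.5]
finger_gap: 0.0701
grip_force: 1.9
```

Emit:
carry_out --steps '[[[0,0,0],[0,0,0.1],45],[[0,0,0],[0,0,0.2],45],[[0,0,0],[0,0,0.2],45],[[0,0,0],[0,0,0.2],45],[[0,0,0],[0,0,0.2],45],[[0,0,0],[0,0,0.2],45],[[0,0,0],[0,0,0.2],45],[[0,0,0],[0,0,0.2],45]]'

```text
clock: 7.2
tcp_pos: [0.5954, -0.113, 0.0379]
orientation: [0.0, 1.0, 0.031, -0.0]
wrist_force: [-1.1, -0.2, 3.5]
finger_gap: 0.0704
grip_force: 1.5
```

```bash
python3 - <<'E'
from h import *
s=env.get_state();print(s["tcp_pos"],s["finger_gap"],s["wrist_force"],s["grip_force"])
c=env.get_calibration("wrist");p,d=env.read_camera("wrist");cv2.imwrite("pics/w3.png",p[:,:,::-1])
E
```

```text
[ 0.59536189 -0.11297354  0.03791087] 0.0703817907721252 [-1.05604186 -0.23342537  3.45951213] 1.5157507359981537
```

View pics/w3.png

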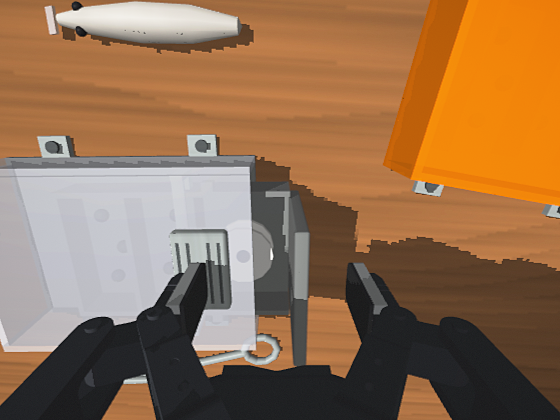

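The tray has been let go. Its plate is now at about (303,270) and moving towards the waiting right finger at (360,275), and the spool is riding in its pocket. I'll hold the pose.

Emit:
carry_out --steps '[[[0,0,0],[0,0,0],45],[[0,0,0],[0,0,0],45],[[0,0,0],[0,0,0],45],[[0,0,0],[0,0,0],45],[[0,0,0],[0,0,0],45],[[0,0,0],[0,0,0],45],[[0,0,0],[0,0,0],45],[[0,0,0],[0,0,0],45]]'

```text
clock: 8.25
tcp_pos: [0.5954, -0.1132, 0.0377]
orientation: [0.0, 1.0, 0.031, -0.0]
wrist_force: [-2.2, -1.2, 3.0]
finger_gap: 0.07
grip_force: 3.1
```

```bash
python3 - <<'E'
from h import *
s=env.get_state();print(s["tcp_pos"],s["finger_gap"],s["wrist_force"],s["grip_force"])
c=env.get_calibration("wrist");p,d=env.read_camera("wrist");cv2.imwrite("pics/w4.png",p[:,:,::-1])
E
```

```text
[ 0.59544167 -0.11320318  0.03765257] 0.07002032257639781 [-2.15446021 -1.21766168  2.96982626] 3.1318071484565735
```

View pics/w4.png

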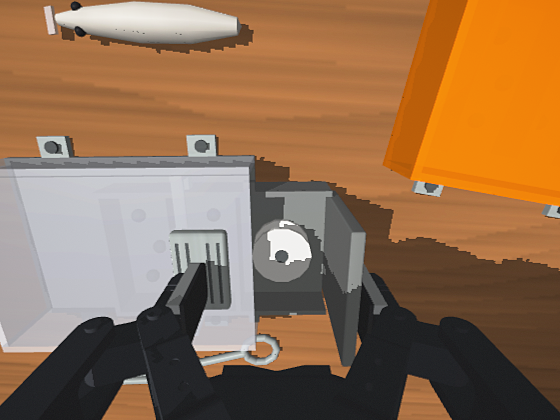

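The plate now rests on the right finger at about (365,270), with the tray about 4 cm out and the spool in its pocket. I'll hold for one more call so the step 2 time is met.

Emit:
carry_out --steps '[[[0,0,0],[0,0,0],45],[[0,0,0],[0,0,0],45],[[0,0,0],[0,0,0],45],[[0,0,0],[0,0,0],45],[[0,0,0],[0,0,0],45],[[0,0,0],[0,0,0],45],[[0,0,0],[0,0,0],45],[[0,0,0],[0,0,0],45]]'

```text
clock: 9.3
tcp_pos: [0.5955, -0.1131, 0.0377]
orientation: [0.0, 1.0, 0.031, -0.0]
wrist_force: [-1.6, -2.7, 1.6]
finger_gap: 0.0707
grip_force: 3.1
```

```bash
python3 -c "
from workcell import env
s=env.get_state();print(s['wrist_force'],s['grip_force'],s['finger_gap'])
print(env.hand_in())"
```

```text
[-1.63028422 -2.65488387  1.64359267] 3.118937239050865 0.07069868418216514
the job is handed in; nothing more can be done
None
```

I pressed the clip, the tray popped out, and the other finger is holding it by its front plate about 4 cm out with roughly 3 N, the spool still in its pocket; the job is handed in, and no verdict came back.

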